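# Stop down the wide light port by one click

### The arm

A 7-joint arm with a two-finger parallel gripper is mounted at the origin on a cart in front of the work surface, level with it; the furniture and walls round the work are solid. World frame = base frame: x ahead of the robot, y to its left, z up, the work surface at z = 0. Lengths are in m, angles in rad, forces in N, time in s.
With the tool pointing down it reaches from about 0.425 to 0.8 m from the base axis. Payload 8.3 kg.
Tool frame: the origin (TCP) lies at the very end of the fingers, on their centre line; the grasp point (between the pads) lies 19 mm behind it; z points along the fingers, y is the line along which they close (so a half turn about z gives the same grasp; the last joint's range is limited). The gripper opens to 85 mm and grips with 20 to 120 N. Pads are 22 mm wide; open, the fingers measure 114 mm over their backs; the gripper's body (76 mm by 85 mm) begins 54 mm behind the grasp point. The pads swing forward as they close: fully open they stand 13 mm farther back than shut.
Start: joints at [1.097, 0.383, 0.016, 1.37, -0.006, 1.388, -0.046], TCP at [0.25, -0.573, 0.231] pointing down, gripper open.
Joint ranges: [-2.95, 2.95], [-0.25, 2.06], [-1.52, 1.56], [0.18, 2.33], [-1.44, 4.58], [0.02, 2.06], [-3.01, 3.01]. Speed limits (rad/s): [2.39, 2.39, 3.01, 3.01, 3.14, 3.14, 3.14].

### API

Orientations are given as [roll, pitch, yaw] about the fixed x, y, z axes, in that order (R = Rz(yaw) Ry(pitch) Rx(roll)).
In Python, from workcell import arm, jaws, eyes gives the robot as it stands. The module is installed in compiled form; this text tells all that it offers. Calls block until the motion is done:
- arm.reach(position, orientation): joint-space move of the TCP to a pose.
- arm.servo_line(position, orientation=None, max_speed=0.15, max_force=None): straight line of the TCP; orientation=None keeps the orientation; max_speed is the mean speed in m/s. With max_force (N) it stops when the force on the tool has changed by that much, and returns True; else False.
- arm.set_joints(angles): joint-space move.
- jaws.command_gripper(opening, f_grip=None): finger opening in m; f_grip is the grip in N (None keeps the last); returns when the fingers have stopped.
- arm.wait(seconds).
- arm.ik(position, orientation): joint angles nearest the present ones, or None.
- arm.get_state(): the state.
- eyes.snapshot(name): name is "scene" or "top" or "wrist"; returns (picture, depth): 480x640x3 uint8, blue, green, red; 480x640 float32, m along the optical axis (not along the pixel's ray), 0 where there is no reading.
- eyes.get_calibration(name): a dict with "intrinsics" (3x3 intrinsics, pixels), "R" (3x3) and "t" (3): a world point X has camera coordinates R X + t. Camera axes: x right, y down, z forward; pixel columns grow to the right and rows downward; lengths in m; the calibration is good to about 2 mm. A picture is of the moment at which its call begins: read the wrist's pose just before it. get_calibration takes no time and is no camera call; for the wrist camera it gives the pose at the moment of the call.
A pose or a line that the arm cannot do raises arm.IKError and nothing moves.
- arm.close_job(): hands the job in; it is judged then, once.
The state is a dict: "time_s": time; "joints": joint angles; "joint_vel": joint speeds; "effort": joint torques, N m; "position": TCP position; "eef_rot": TCP orientation; "force": force on the tool from outside, world axes, zero at the start; "moment": the same for the moment, N m; "width": finger opening in m; "finger_force": force on a finger pad.
Only numpy, scipy, OpenCV 4.12 (cv2) and the standard library are available. Lean on these libraries where they do the work, as an engineer would, in place of code of your own. Each camera call takes 0.05 s, during which the arm holds its last target. There are 200 camera calls.

### The job

Two small lamp blocks stand on the worktop, each with a sliding shutter plate parked clear of its light port. On the block with the wide port, slide the shutter by its knob one stop towards the port, until it clicks into its middle stop with the small hole over the port, and let go. Leave the shutter of the block with the narrow port parked as it is.

Things in the scene. Friction and masses are not known exactly. Their poses are not given: they have to be found in the camera images.
- wide_shutter (a joint): Slide position (m) of the wide-port block's shutter, a steel plate 40 x 100 x 4 mm with a 10 mm hole near its leading end: 0 first stop (parked, port open), 0.04 middle stop (hole over the port), 0.08 last stop (port covered); range -0.004 to 0.084. A spring roller draws it into the nearest stop; the crests lie half-way between stops and take about 3 N to pass
- wide_knob (a point): Grip point 28 mm up the upright round black knob on the wide-port shutter; the knob is 16 mm across and 37 mm high, so its top is 9 mm above this point and the plate 28 mm below (rails beside it stand 4 mm above the plate). It moves with the plate. x is level, across the block; y is the way the plate slides from stop to stop, towards the port; z is up
- wide_port (a point): Centre of the wide light port, a white disc 30 mm across in a thin black ring on a fixed grey block 62 x 190 x 34 mm high; axes as the knob's. The knob is 106 mm from it along -y when parked, 66 mm at the middle stop. The twin block is alike but for its port, a 12 mm disc; the blocks may swap places
- narrow_shutter (a joint): Position in m of the like shutter on the block with the narrow port (a white disc 12 mm across); 0 is its first stop, parked, where it must stay

How it is judged:
By the outcome, as a careful person would: the job done as asked, in the order asked, and still so for the second after the job is handed in, with the robot touching nothing.
It also fails if it takes over 32 s, if anything falls off the work surface, if the arm or the gripper's body presses on something with over 40 N, if the wrist force passes 120 N, or if a joint passes its speed limit or range.

## Working session

There is one attempt and no reset: what is moved stays moved. The work goes in short steps, each a Python script; the robot and the scene stay as the last script left them, time stands still between calls to the robot, and variables do not carry over. Pictures are saved under pics/ and viewed, at most 10 in all, crops included, and the job is handed in when it is done.

```bash
mkdir -p pics; python3 - <<'E'
from workcell import arm,jaws,eyes
import cv2,numpy as np
for n in("scene","top"):
    p,d=eyes.snapshot(n); cv2.imwrite(f"pics/{n}0.png",p); np.save(f"{n}0.npy",d)
    c=eyes.get_calibration(n); print(n,c["intrinsics"].tolist(),np.round(-c["R"].T@c["t"],3),np.round(c["R"],2).tolist())
s=arm.get_state();print(s["time_s"],s["position"],s["eef_rot"])
E
```

```text
scene [[452.80626064469897, 0.0, 319.2449876621211], [0.0, 452.80626064469897, 238.7747207258829], [0.0, 0.0, 1.0]] [-0.053 -0.76   0.545] [[0.76, -0.65, -0.02], [-0.32, -0.34, -0.88], [0.56, 0.68, -0.47]]
top [[623.9988833022373, 0.0, 316.83194181604586], [0.0, 623.9988833022373, 240.84636708947968], [0.0, 0.0, 1.0]] [ 0.182 -0.105  1.503] [[-0.06, -1.0, -0.01], [-0.98, 0.06, -0.21], [0.21, -0.01, -0.98]]
0.1 [ 0.24944152 -0.57255878  0.23037515] [-3.13982745e+00  2.49736769e-05  4.10856998e-01]
```

View pics/top0.png

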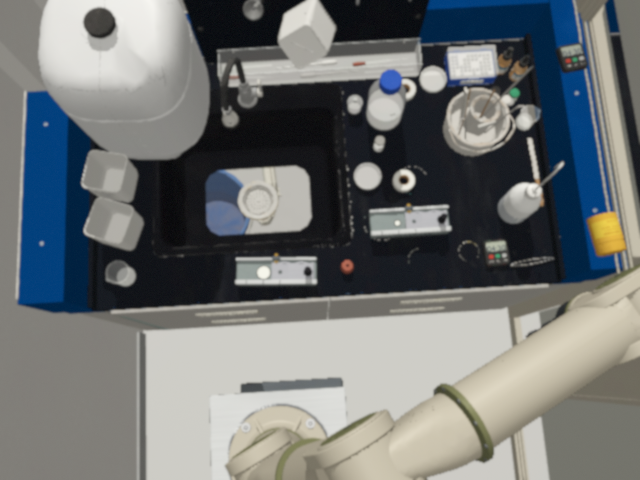

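View pics/scene0.png

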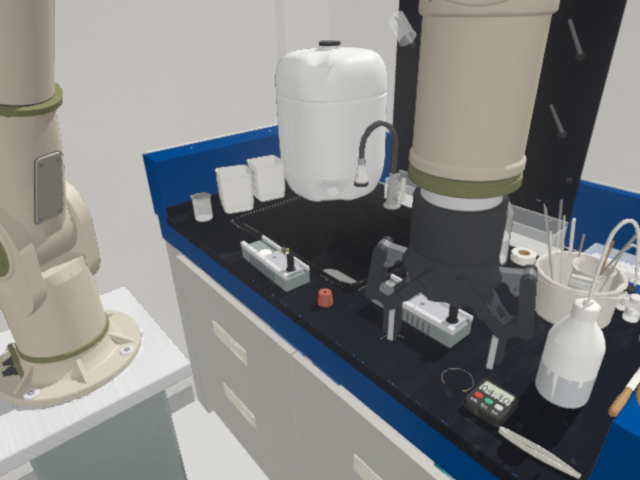

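The top view shows the left block with a large white port at about (263,271) and its knob at (308,271). The right block's knob is at about (445,220). I'll zoom in and measure.

```bash
cat > h.py <<'E'
import cv2,numpy as np
from workcell import arm,jaws,eyes
def ray(c,u,v,z):
    K,R,t=c["intrinsics"],c["R"],c["t"]; o=-R.T@t
    d=R.T@np.linalg.solve(K,[u,v,1.]); return o+d*(z-o[2])/d[2]
E
python3 - <<'E'
from h import *
p=cv2.imread("pics/top0.png");d=np.load("top0.npy");c=eyes.get_calibration("top")
a=cv2.resize(p[240:300,220:370],None,fx=5,fy=5,interpolation=cv2.INTER_CUBIC)
b=cv2.resize(p[190:250,350:500],None,fx=5,fy=5,interpolation=cv2.INTER_CUBIC)
cv2.imwrite("pics/crop1.png",cv2.vconcat([a,b])[:600])
for r in((235,255,320,290),(365,200,455,240)):
    x0,y0,x1,y1=r;q=p[y0:y1,x0:x1].astype(int)
    n,l,s,ce=cv2.connectedComponentsWithStats((q.min(2)>205).astype(np.uint8))
    for i in range(1,n):
        if s[i,4]>15: print("white",s[i],ce[i]+[x0,y0],ray(c,*(ce[i]+[x0,y0]),.034).round(4))
for u,v,z in((263,271,.034),(308,271,.066),(446,219,.066)):
    D=d[v,u];print(u,v,D,ray(c,u,v,z), c["R"].T@(D*np.linalg.solve(c["intrinsics"],[u,v,1])-c["t"]))
E
```

```text
white [ 23  12  11  11 105] [263.16190476 272.08571429] [0.4278 0.0179 0.034 ]
white [30 25 14  3 35] [272.14285714 281.08571429] [ 0.4049 -0.0025  0.034 ]
white [46 24 23  4 60] [291.01666667 280.6       ] [ 0.4033 -0.0473  0.034 ]
white [52 27 22  4 55] [426.81818182 228.69090909] [ 0.5096 -0.3812  0.034 ]
white [35 29 14  3 33] [407.24242424 230.18181818] [ 0.5088 -0.3337  0.034 ]
white [19 31 13  2 22] [389.63636364 231.45454545] [ 0.5083 -0.2911  0.034 ]
263 271 1.4821118 [0.43045934 0.01814346 0.034     ] [0.4295827  0.01770895 0.03918875]
308 271 1.4421428 [ 0.41863992 -0.08927714  0.066     ] [ 0.41666705 -0.08940716  0.0779941 ]
446 219 1.4991456 [ 0.5231314  -0.42273711  0.066     ] [ 0.527958   -0.42723899  0.04565302]
```

View pics/crop1.png

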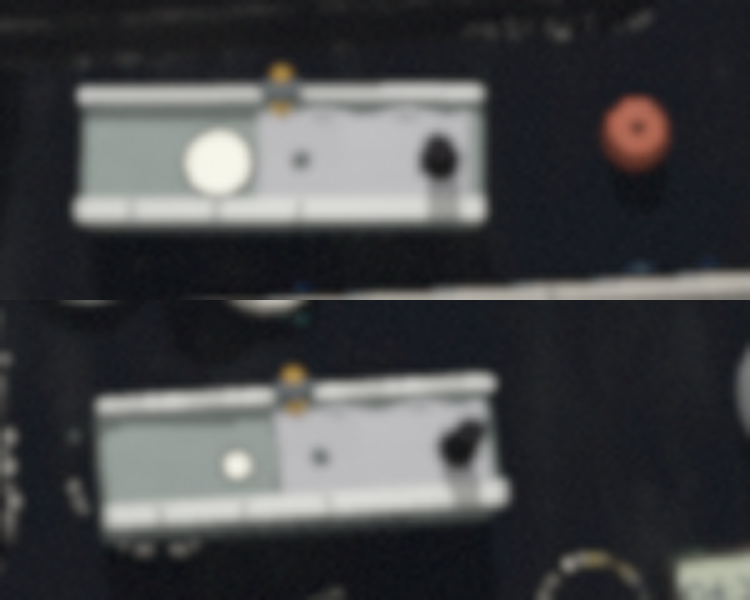

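The left block has the wide port: its white disc is about 30 mm across, at crop (217,162). Its knob is at crop (438,155), parked. Next I'll check reach, move to a hover and look with the wrist camera.

```bash
python3 - <<'E'
from h import *
for k in((.421,-.088),(.4225,-.048)):
  for y in(-.036,np.pi-.036):
    for z in(.049,.16): 
        q=arm.ik([*k,z],[np.pi,0,y]); print(k,round(y,2),z,None if q is None else np.round(q,2))
try:
    arm.reach([.421,-.088,.16],[np.pi,0,-.036])
    c=eyes.get_calibration("wrist");p,d=eyes.snapshot("wrist")
    cv2.imwrite("pics/w1.png",p);np.save("w1.npy",d)
    import pickle;pickle.dump(c,open("w1.pkl","wb"))
    s=arm.get_state();print(s["time_s"],s["position"],s["eef_rot"],s["width"])
except arm.IKError as e: print("IK",e)
E
```

```text
(0.421, -0.088) -0.04 0.049 [ 0.5   0.18 -0.4   2.08  0.09  0.89 -1.56]
(0.421, -0.088) -0.04 0.16 [ 0.54  0.04 -0.42  1.96  0.02  1.15 -1.49]
(0.421, -0.088) 3.11 0.049 [ 0.72  0.21 -0.64  2.08  0.16  0.9   1.53]
(0.421, -0.088) 3.11 0.16 [ 0.73  0.05 -0.6   1.95  0.03  1.15  1.65]
(0.4225, -0.048) -0.04 0.049 [ 0.48  0.18 -0.48  2.09  0.11  0.89 -1.66]
(0.4225, -0.048) -0.04 0.16 [ 0.53  0.03 -0.49  1.97  0.01  1.15 -1.58]
(0.4225, -0.048) 3.11 0.049 [ 0.69  0.21 -0.7   2.08  0.18  0.9   1.42]
(0.4225, -0.048) 3.11 0.16 [ 0.69  0.04 -0.65  1.96  0.02  1.15  1.56]
2.0333 [ 0.42117104 -0.08892438  0.16013107] [ 3.14150914e+00 -2.76436512e-04 -3.73570823e-02] 0.08586319583062833
```

View pics/w1.png

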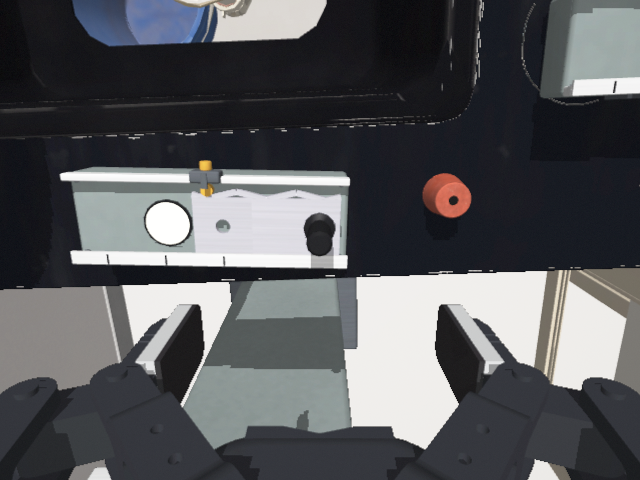

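The wrist view shows the wide white port at (168,223) and the knob, a black cylinder spanning (319,215–255), centred between the fingers sideways. I'll compute both positions.

```bash
python3 - <<'E'
from h import *
import pickle
c=pickle.load(open("w1.pkl","rb"));p=cv2.imread("pics/w1.png");d=np.load("w1.npy")
print("cam",(-c["R"].T@c["t"]).round(3),c["R"][2].round(2))
W=lambda u,v:c["R"].T@(d[v,u]*np.linalg.solve(c["intrinsics"],[u,v,1])-c["t"])
for v in range(212,268,4): print(v,W(319,v).round(4),p[v,319])
n,l,s,ce=cv2.connectedComponentsWithStats((p[190:256,135:195].min(2)>235).astype(np.uint8))
i=1+s[1:,4].argmax();u=ce[i]+[135,190];print("port",s[i],u,ray(c,*u,.034),ray(c,*u,.038),W(*u.round().astype(int)))
m=(d>0)
vs,us=np.mgrid[205:265,295:345];P=np.array([W(a,b) for a,b in zip(us.ravel(),vs.ravel())]);T=P[(P[:,2]>.071)&(P[:,2]<.085)]
print("top",len(T),T.min(0),T.max(0),np.median(T,0))
for a,b in((110,173),(330,181),(110,255),(330,261)):print("rail",W(a,b).round(4))
print("plate",W(260,240).round(4),W(280,210).round(4))
E
```

```text
cam [ 0.496 -0.092  0.304] [-0.29  0.01 -0.96]
212 [ 0.4341 -0.0893  0.0424] [170 163 164]
216 [ 0.4321 -0.0892  0.0457] [93 91 91]
220 [ 0.43   -0.0892  0.0481] [46 43 45]
224 [ 0.4306 -0.0892  0.0606] [36 33 32]
228 [ 0.4309 -0.0892  0.0709] [36 33 32]
232 [ 0.4305 -0.0892  0.0785] [50 47 47]
236 [ 0.4283 -0.0891  0.0792] [45 42 41]
240 [ 0.4255 -0.089   0.0782] [44 41 40]
244 [ 0.4234 -0.0889  0.0795] [44 41 40]
248 [ 0.4206 -0.0888  0.0785] [42 39 40]
252 [ 0.4181 -0.0887  0.0786] [41 38 38]
256 [ 0.4041 -0.0882  0.0466] [129 128 129]
260 [ 0.4012 -0.0881  0.0468] [175 175 175]
264 [ 0.3979 -0.088   0.0457] [172 172 173]
port [  12   13   42   41 1384] [167.40823699 222.80852601] [0.42823747 0.01746892 0.034     ] [0.42924585 0.01585255 0.038     ] [0.42881497 0.01664425 0.0367928 ]
top 569 [ 0.4152937  -0.09684179  0.07108601] [ 0.431019   -0.08116266  0.08084793] [ 0.42440335 -0.0891844   0.07856772]
rail [0.4651 0.0479 0.0401]
rail [ 0.4552 -0.0973  0.0448]
rail [0.4101 0.0552 0.0465]
rail [ 0.4003 -0.0956  0.0469]
plate [ 0.4156 -0.0478  0.0419] [ 0.4362 -0.063   0.0412]
```

```bash
python3 - <<'E'
from h import *
o=[np.pi,0,-.045];k=np.array([.4235,-.089]);D=np.array([.045,.999])
def st(n):
    s=arm.get_state();print(n,round(s["time_s"],2),s["position"].round(4),s["force"].round(1),round(s["width"],4),s["finger_force"])
jaws.command_gripper(.055,30)
arm.reach([*k,.12],o)
print(arm.servo_line([*k,.052],o,max_speed=.08,max_force=12));st("down")
if abs(arm.get_state()["position"][2]-.052)<.004:
    jaws.command_gripper(0,30);st("grip")
    arm.servo_line([*(k+.04*D),.052],o,max_speed=.05);arm.wait(.3);st("slid")
    jaws.command_gripper(.055);arm.wait(.2);st("open")
    arm.servo_line([*(k+.04*D),.16],o,max_speed=.12);st("up")
    c=eyes.get_calibration("wrist");p,d=eyes.snapshot("wrist");cv2.imwrite("pics/w2.png",p[130:330])
    W=lambda u,v:c["R"].T@(d[v,u]*np.linalg.solve(c["intrinsics"],[u,v,1])-c["t"])
    vs,us=np.mgrid[150:290,200:440];P=np.array([W(a,b) for a,b in zip(us.ravel(),vs.ravel())]);T=P[(P[:,2]>.073)&(P[:,2]<.085)]
    print("knob top",len(T),np.median(T,0),"moved",(np.median(T,0)[:2]-[.4244,-.0892])@D)
E
```

```text
False
down 3.73 [ 0.424  -0.089   0.0525] [0.6 0.2 0.2] 0.0547 0.0
grip 4.16 [ 0.4238 -0.0892  0.0524] [-0.7 -0.5  3.3] 0.0148 29.802653789520264
slid 5.41 [ 0.4258 -0.0488  0.0522] [1.1 0.3 5.8] 0.0147 30.087602734565735
open 6.08 [ 0.4253 -0.0491  0.052 ] [-0.2  0.8 -0. ] 0.0552 0.0
up 7.12 [ 0.4248 -0.049   0.1593] [ 0.5 -0.3 -0.7] 0.0549 0.0
knob top 555 [ 0.42637802 -0.04913626  0.07869014] moved 0.040112682815285405
```

View pics/w2.png

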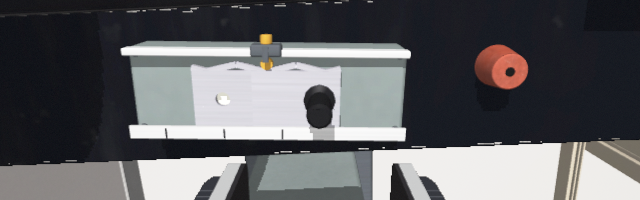

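The hole, at (223,99), now shows the white port through it. The knob moved 40.1 mm to the middle stop, and the gripper is clear.

```bash
python3 -c "
from workcell import arm
arm.wait(.3);print(arm.close_job())"
```

```text
the job is handed in; nothing more can be done
None
```

The wide-port shutter is at its middle stop with the small hole over the port (knob moved 40.1 mm) and released, the narrow-port shutter was left alone, and the job is handed in.

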